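Half-light check on a bench photometer

TASK

Check the photometer at half light: seat the grey-glass block flat and square in the photometer's pocket, its clipped corner at the pocket's keyed corner, and let go of it; the shutter stays closed until the block is home. Then slide the orange tab of the sprung shutter against its spring to the half-open mark and finish while still holding it there. Leave the amber-glass block and the other things on the bench where they are.

Things in the scene. Friction and masses are not known exactly. Their poses are not given: they have to be found in the camera images.
- grey_block: The reference block to seat. Black metal frame, 60 mm (its x) by 44 mm (its y), 22 mm tall, about 0.12 kg, with a 26 mm square grey glass pane in the middle; its -x, -y corner, marked by a white dot, is clipped at 45 degrees by 12 mm. Origin: centre of the underside, z up. Flat on the bench, x within 0.5 rad of world x.
- amber_block: The other block, to be left where it is. Black metal frame, 60 mm (its x) by 44 mm (its y), 22 mm tall, about 0.12 kg, with a 26 mm square amber glass pane in the middle; its -x, -y corner, marked by a white dot, is clipped at 45 degrees by 12 mm. Origin: centre of the underside, z up. Flat on the bench, x within 0.5 rad of world x.
- grey_block_key (a point): Middle of the clipped corner face of the grey block, at its underside: (-24, -16, 0) mm in the block's frame.
- photometer: Fixed grey instrument, 170 mm deep (x), 240 mm wide (y), turned up to 0.3 rad. Origin: centre of its underside; x to its rear, y from the pocket towards the tab, z up. Its flat dark deck is at z = 50 mm. The rear console begins 60 mm behind the pocket's centre (a lens barrel 50 mm behind) and reaches 86 mm above the bench.
- pocket (a point): Centre of the pocket's floor; axes as the photometer's. The pocket is 9 mm deep (floor at z = 41 mm), 1.25 mm wider than the block on every side, with a bright 3 mm lead-in slope round its mouth and a 26 mm square light aperture in the floor. Seated, the block's origin lies here with the same yaw as this frame, and its top stands 13 mm above the deck.
- pocket_key (a point): The keyed corner of the pocket: where grey_block_key must come to lie, at (-24, -16, 0) mm in the pocket frame.
- tab_top (a point): Centre of the top of the shutter's orange thumb tab, 24.5 mm above the deck (z = 74.5 mm), moving with the shutter; axes as the pocket's. The tab is 26 mm along x, 12 mm along y, free on all sides, 101 mm to +y of the pocket centre when shut. Its white line points at three square marks on the deck: shut (black), half (half black), open (white), 16 mm apart.
- shutter (a joint): Travel of the sprung shutter in m: 0 shut, 0.016 half open, 0.032 fully open, growing as the tab moves to the photometer's +y, away from the pocket. A spring shuts it when let go: about 2 N at the start, rising by 3 N per 10 mm, so about 7 N at half and 12 N fully open.
- buffer_bottle: Bystander: small white bottle with a blue cap, 56 mm across, 103 mm tall, origin under its centre, left of the photometer.
- beaker: Bystander: clear plastic beaker, 60 mm across, 72 mm tall, origin under its centre, left of the photometer.
- marker: Bystander: black and white marker pen, 133 mm long along its y, 14 mm thick, lying on the bench at the right, origin under its centre.

How it is judged (in metres and radians):
On the way, in this order (a step that is already met when the one before it is completed fails the run):
1. the grey block is seated flat and square in the pocket and released, the shutter still closed (horizontal distance between grey_block and pocket below 0.004 m and z of grey_block in the frame of pocket below 0.0025 m and horizontal distance between grey_block_key and pocket_key below 0.006 m and angle between the x axis of grey_block and the x axis of pocket, either way round below 0.07 rad and angle between grey_block's own z axis and vertical below 0.04 rad and contact force between the fingers and grey_block below 0.1 N and value of joint shutter below 0.005 m), for 0.3 s.
2. the shutter is held at half travel (value of joint shutter between 0.013 and 0.019 m and contact force between the fingers and shutter above 2 N), for 0.5 s.
At the end, for the whole second after the job is handed in: Grey block on the pocket floor (2.5 mm), centred within 4 mm, square within 0.07 rad, level, clipped corner at the key, untouched by the robot; the fingers push the shutter with over 2 N and hold it still between 13 and 19 mm of its 32 mm travel (all of step 2 and horizontal distance between grey_block and pocket below 0.004 m and z of grey_block in the frame of pocket below 0.0025 m and horizontal distance between grey_block_key and pocket_key below 0.006 m and angle between the x axis of grey_block and the x axis of pocket, either way round below 0.07 rad and angle between grey_block's own z axis and vertical below 0.04 rad and contact force between grey_block and the arm below 0.1 N and contact force between grey_block and the fingers below 0.1 N and linear speed of grey_block below 0.02 m/s and velocity of joint shutter between -0.01 and 0.01 m/s); the arm keeps its last pose, push and grip.
It fails at once if the shutter is opened while the grey block is not home in the pocket (value of joint shutter above 0.006 m and (horizontal distance between grey_block and pocket above 0.008 m or z of grey_block in the frame of pocket above 0.005 m)).
It fails at once if the amber block is moved (distance of amber_block from where it was at the start of the episode above 0.02 m).
It fails at once if a bystander is moved or tipped over (distance of any of buffer_bottle, beaker, marker from where it was at the start of the episode above 0.03 m or angle between any of buffer_bottle, beaker's own z axis and vertical above 0.5 rad).
It also fails if it takes over 48 s, if anything falls off the work surface, if the arm or the gripper's body presses on something with over 40 N, if the wrist force passes 120 N, or if a joint passes its speed limit or range.

ROBOT

A 6-joint arm with a two-finger parallel gripper is mounted at the origin on a cart in front of the work surface, level with it; the furniture and walls round the work are solid. World frame = base frame: x ahead of the robot, y to its left, z up, the work surface at z = 0. Lengths are in m, angles in degrees, forces in N, time in s.
With the tool pointing down it reaches from about 0.4 to 0.825 m from the base axis. Payload 7 kg.
Tool frame: the origin (TCP) lies midway between the tips of the shut fingers; the grasp point (between the pads) lies 19 mm behind it; z points along the fingers, y is the line along which they close (so a half turn about z gives the same grasp; the last joint's range is limited). The gripper opens to 88 mm and grips with 3 to 60 N. Pads are 19 mm wide; open, the fingers measure 130 mm over their backs; the gripper's body (78 mm by 193 mm) begins 47 mm behind the grasp point.
Start: joints at [-57.462, 20.546, 0.682, 0, -70.136, -16.507], TCP at [0.186, -0.649, 0.227] pointing down, gripper open.
Joint ranges: [-176.03, 176.03], [-82.01, 121.73], [-58.28, 71.71], [-173.87, 95.51], [-174.79, -0.11], [-173.66, 173.66]. Speed limits (degrees/s): [136.94, 136.94, 172.46, 180, 180, 180].

INTERFACE

Orientations are given as [roll, pitch, yaw] about the fixed x, y, z axes, in that order (R = Rz(yaw) Ry(pitch) Rx(roll)).
In Python, from plant import ctrl gives the robot as it stands. The module is installed in compiled form; this text tells all that it offers.
- The arm moves only by the tool send_rows, never from a script. Its argument "plan" is a list that holds one entry, the list of rows, each a list of 6 numbers: the shift along the tool's x, y, z in a scale on which 1.0 is 600 mm, then the turn, a rotation vector about the tool's x, y, z in shares of 360 degrees (1.0 is 360 degrees). A call has 1 to 8 rows; each row is the pose to reach, as a shift and turn from the pose commanded when the call began, along the tool's axes at that moment; what a row does not reach only later rows make up. A row lasts 1/12 s, in which the tool goes at most 41.7 mm and 7.16 degrees, less where a joint would pass 70% of its speed; a pose out of reach is approached as far as the arm can. Shift and turn numbers lie between -1 and 1, and a call with a number outside is refused. A call with a gripper value outside its range is refused whole. "fingers" is the opening, from 0 (shut) to 1 (fully open), set as the call begins (left out, the last holds). The fingers move at their own pace and stop on an object; the grip force is fixed at half the most. Time passes only in rows, so rows that repeat a pose let the fingers close. It gives the time, the measured TCP pose, the force, the opening and the grip force at its end, in the units of the state.
- ctrl.get_obs(): the state, without advancing time (a new reading comes with each control period).
- ctrl.snapshot(name): name is "scene" or "top" or "wrist"; returns a dict with "img" (400x640x3 uint8, red, green, blue), "K" (3x3 intrinsics, pixels), "pose" (4x4, takes a point from camera to world coordinates). Camera axes: x right, y down, z forward; pixel columns grow to the right and rows downward; lengths in m; the calibration is good to about 2 mm. A picture is of the moment at which its call begins. There is no depth.
- ctrl.close_job(): hands the job in; it is judged then, once.
The state is a dict: "clock": time; "joint_pos": joint angles; "qvel": joint speeds; "tau": joint torques, N m; "tool_pos": TCP position; "orientation": TCP orientation; "force": force on the tool from outside, world axes, zero at the start; "moment": the same for the moment, N m; "opening": finger opening in m; "gripper_force": force on a finger pad.
Only numpy, scipy, OpenCV 4.12 (cv2) and the standard library are available. Lean on these libraries where they do the work, as an engineer would, in place of code of your own. Each camera call takes 0.05 s, during which the arm holds its last target. There are 200 camera calls.

## Working session

There is one attempt and no reset: what is moved stays moved. The work goes in short steps, Python scripts to look and compute and a tool call to move; the robot and the scene stay as the last step left them, time stands still between calls to the robot, and variables do not carry over. Pictures are saved under pics/ and viewed, at most 13 in all, crops included, and the job is handed in when it is done.

Besides the shell and the picture viewer there is one more tool, called after ">>>" in YAML: its name, and indented under it one key for each argument. send_rows: Moves the arm, as the interface text tells. Its arguments: {"type":"object","properties":{"plan":{"type":"array","items":{"type":"array","items":{"type":"array","items":{"type":"number"}}}},"fingers":{"type":"number"}},"required":["plan"]}

```bash
mkdir -p pics
cat > h.py <<'E'
import numpy as np, cv2
from plant import ctrl
from scipy.spatial.transform import Rotation as R
def snap(n,f=None):
    s=ctrl.snapshot(n)
    if f: cv2.imwrite(f'pics/{f}.png',s['img'][:,:,::-1])
    return s
def ray(s,uv):
    uv=np.atleast_2d(uv).astype(float); K=np.array(s['K']);P=np.array(s['pose'])
    d=np.c_[(uv[:,0]-K[0,2])/K[0,0],(uv[:,1]-K[1,2])/K[1,1],np.ones(len(uv))]@P[:3,:3].T
    return P[:3,3],d
def plane(s,uv,z):
    o,d=ray(s,uv); return o+d*((z-o[2])/d[:,2])[:,None]
def tri(s1,u1,s2,u2):
    o1,d1=ray(s1,u1);o2,d2=ray(s2,u2);out=[]
    for a,b in zip(d1,d2):
        t=np.linalg.lstsq(np.c_[a,-b],o2-o1,rcond=None)[0]
        p,q=o1+a*t[0],o2+b*t[1]; out.append(np.r_[(p+q)/2,np.linalg.norm(p-q)])
    return np.array(out)
def proj(s,p):
    P=np.linalg.inv(np.array(s['pose']));c=np.atleast_2d(p)@P[:3,:3].T+P[:3,3];c=c@np.array(s['K']).T
    return c[:,:2]/c[:,2:]
E
python3 - <<'E'
from h import *
print(ctrl.get_obs())
a=snap('top','top0');b=snap('scene','scene0');c=snap('wrist')
np.set_printoptions(precision=3,suppress=True)
for s in(a,b,c):print(np.array(s['K'])[0],np.array(s['pose']))
E
```

```text
{'clock': 0.0, 'joint_pos': array([-5.74625268e+01,  2.05916516e+01,  6.34768237e-01, -1.91573126e-02,
       -7.01366089e+01, -1.65072406e+01]), 'qvel': array([-0.02891838,  0.00266173,  0.12676147,  0.10114808, -0.10025734,
       -0.04494553]), 'tau': array([-6.23352043e-04, -5.82719493e+01,  2.93066007e+01,  6.99758694e+00,
        6.94809831e-03, -1.70301364e-04]), 'tool_pos': array([ 0.1862377 , -0.64829637,  0.22563083]), 'orientation': array([ 1.79905244e+02, -9.30009682e-03, -1.63976284e+02]), 'force': array([-0.19217704,  0.72240278, -0.22177047]), 'moment': array([-0.05408885,  0.00718147, -0.01703304]), 'gripper_force': 0.0, 'opening': 0.08754549124320453}
[465.524   0.    322.911] [[-0.022 -0.995  0.098  0.391]
 [-0.999  0.02  -0.025  0.044]
 [ 0.023 -0.098 -0.995  1.301]
 [ 0.     0.     0.     1.   ]]
[368.599   0.    313.608] [[-0.508 -0.465  0.725 -0.363]
 [-0.861  0.285 -0.421  0.51 ]
 [-0.011 -0.838 -0.545  0.715]
 [ 0.     0.     0.     1.   ]]
[309.074   0.    324.584] [[-0.276  0.932  0.235  0.122]
 [ 0.961  0.267  0.07  -0.666]
 [ 0.003  0.245 -0.969  0.383]
 [ 0.     0.     0.     1.   ]]
```

View pics/top0.png

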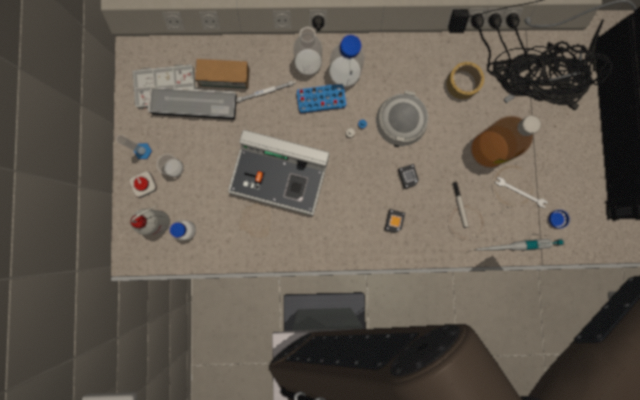

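View pics/scene0.png

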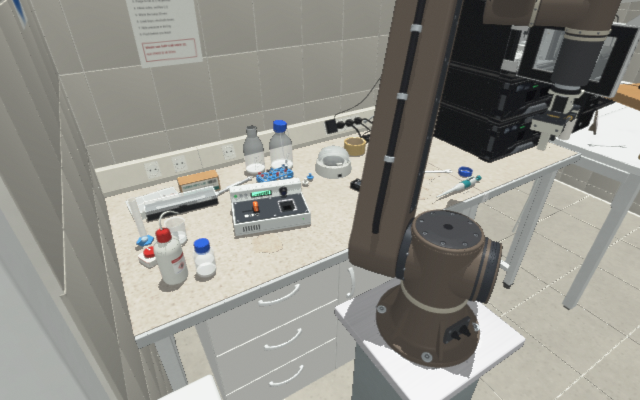

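The top view shows the photometer at about (278,175), with its orange tab at (260,176) and the pocket at (297,186). The grey block is at (408,176) and the amber block at (395,221). The scene view confirms the tab and pocket, but the arm hides the blocks.

Run:
```python
from h import *
np.set_printoptions(precision=3,suppress=True)
s=snap('top')
print('grey',plane(s,[[408,176]],.022),'amber',plane(s,[[395,221]],.022),'pocket',plane(s,[[297,187]],.041),'tab',plane(s,[[260,177]],.0745),'bottle',plane(s,[[180,231]],.1))
o=ctrl.get_obs();Rt=R.from_euler('xyz',o['orientation'],degrees=True)
print(o['clock'],o['orientation'])
def go(p,yaw):
    d=Rt.inv().apply(np.array(p)-o['tool_pos'])*100
    rv=(Rt.inv()*R.from_euler('xyz',[180,0,yaw],degrees=True)).as_rotvec(degrees=True)
    print(d,rv,np.linalg.norm(d)/4.17)
g=plane(s,[[408,176]],.022)[0]
go([g[0]-.06,g[1],.2],180)
```

```text
grey [[ 0.571 -0.226  0.022]] amber [[ 0.446 -0.185  0.022]] pocket [[0.544 0.083 0.041]] tab [[0.568 0.179 0.075]] bottle [[0.429 0.382 0.1  ]]
0.2 [ 179.942   -0.006 -163.975]
[-42.833  31.63    2.627] [ 0.057 -0.015 16.025] 12.784247975671658
```

Careful with the scale: shifts go in shares of 600 mm and turns go in shares of 360 degrees. That gives: -44.8 cm / 60 = -0.7467, 31.1 cm / 60 = 0.5183, 16 degrees / 360 = 0.0444.

>>> send_rows:
  plan:
    - [[-0.7467, 0.5183, 0.0433, 0, 0, 0.0444], [-0.7467, 0.5183, 0.0433, 0, 0, 0.0444], [-0.7467, 0.5183, 0.0433, 0, 0, 0.0444], [-0.7467, 0.5183, 0.0433, 0, 0, 0.0444], [-0.7467, 0.5183, 0.0433, 0, 0, 0.0444], [-0.7467, 0.5183, 0.0433, 0, 0, 0.0444], [-0.7467, 0.5183, 0.0433, 0, 0, 0.0444], [-0.7467, 0.5183, 0.0433, 0, 0, 0.0444]]
  fingers: 1

```text
clock: 0.87
tool_pos: [0.396, -0.3911, 0.2109]
orientation: [-180.0, 0.0, -180.0]
force: [0.3, -1.0, 0.4]
opening: 0.0877
gripper_force: 0.0
```

To row units: 16 cm / 60 = 0.2667, -13 cm / 60 = -0.2167.

>>> send_rows:
  plan:
    - [[-0.2167, 0.2667, 0.0167, 0, 0, 0], [-0.2167, 0.2667, 0.0167, 0, 0, 0], [-0.2167, 0.2667, 0.0167, 0, 0, 0], [-0.2167, 0.2667, 0.0167, 0, 0, 0], [-0.2167, 0.2667, 0.0167, 0, 0, 0], [-0.2167, 0.2667, 0.0167, 0, 0, 0], [-0.2167, 0.2667, 0.0167, 0, 0, 0], [-0.2167, 0.2667, 0.0167, 0, 0, 0]]

```text
clock: 1.53
tool_pos: [0.5249, -0.2325, 0.2006]
orientation: [180.0, -0.0, -179.9]
force: [-0.3, -0.4, 0.5]
opening: 0.0876
gripper_force: 0.0
```

Run:
```python
from h import *
import pickle
o=ctrl.get_obs();s=snap('wrist','w1');pickle.dump((s,o),open('w1.pkl','wb'));print(o['tool_pos'],o['orientation'],o['force'],np.array(s['pose'])[:3,3])
```

```text
[ 0.52485565 -0.2325167   0.2005547 ] [ 1.79995951e+02 -4.52536547e-02 -1.79913073e+02] [-0.2902348  -0.39055614  0.48775407] [ 0.45776842 -0.2319645   0.35778868]
```

View pics/w1.png

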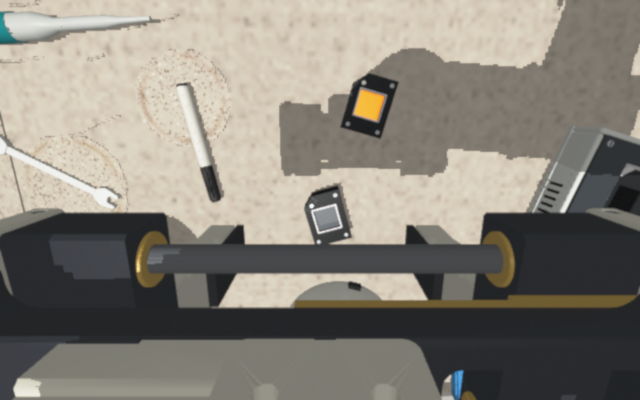

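The wrist view shows the grey block at (327,216), the amber block at (369,104) and the marker at (200,140). The corner of the photometer is at the right edge. Image up is world -x, and the gripper hides the lower half. I'll move the tool forward and take two views of the block.

To row units: -8 cm / 60 = -0.1333, 0.5 cm / 60 = 0.0083.

>>> send_rows:
  plan:
    - [[-0.1333, 0.0083, 0, 0, 0, 0], [-0.1333, 0.0083, 0, 0, 0, 0], [-0.1333, 0.0083, 0, 0, 0, 0], [-0.1333, 0.0083, 0, 0, 0, 0], [-0.1333, 0.0083, 0, 0, 0, 0]]

```text
clock: 2.0
tool_pos: [0.6041, -0.2288, 0.2003]
orientation: [180.0, -0.1, 179.9]
force: [0.7, 0.0, -0.3]
opening: 0.0874
gripper_force: 0.0
```

Run:
```python
from h import *
import pickle
o=ctrl.get_obs();s=snap('wrist');pickle.dump((s,o),open('w2.pkl','wb'));print(o['tool_pos'],o['qvel'])
```

```text
[ 0.60406426 -0.22882385  0.20030622] [ 0.20201445 -1.33646168 -0.76345891  0.12260816  0.09919091 -0.0028198 ]
```

To row units: 8 cm / 60 = 0.1333, -1 cm / 60 = -0.0167.

>>> send_rows:
  plan:
    - [[-0.0167, 0, 0.1333, 0, 0, 0], [-0.0167, 0, 0.1333, 0, 0, 0], [-0.0167, 0, 0.1333, 0, 0, 0], [-0.0167, 0, 0.1333, 0, 0, 0], [-0.0167, 0, 0.1333, 0, 0, 0]]

```text
clock: 2.47
tool_pos: [0.6154, -0.2285, 0.1232]
orientation: [-179.9, 0.1, -180.0]
force: [-0.1, 0.2, 0.5]
opening: 0.0879
gripper_force: 0.0
```

Run:
```python
from h import *
import pickle
o=ctrl.get_obs();s=snap('wrist');pickle.dump((s,o),open('w3.pkl','wb'));print(o['tool_pos'])
np.set_printoptions(precision=4,suppress=True)
s2,_=pickle.load(open('w2.pkl','rb'))
for q in (s2,s):
    p=proj(q,[[.571,-.226,.022]])[0];print(p)
a=[]
for q in (s2,s):
    x,y=proj(q,[[.571,-.226,.015]])[0].astype(int);c=q['img'][max(y-75,0):y+75,x-100:x+100,::-1];c=cv2.copyMakeBorder(c,0,150-c.shape[0],0,0,cv2.BORDER_CONSTANT)
    a.append(cv2.resize(c,None,fx=2,fy=2,interpolation=cv2.INTER_NEAREST));print('org',x-100,max(y-75,0))
cv2.imwrite('pics/blk.png',np.hstack(a))
```

```text
[ 0.61541219 -0.22849284  0.12320031]
[326.2369 150.276 ]
[326.6937 145.6043]
org 226 74
org 226 69
```

View pics/blk.png

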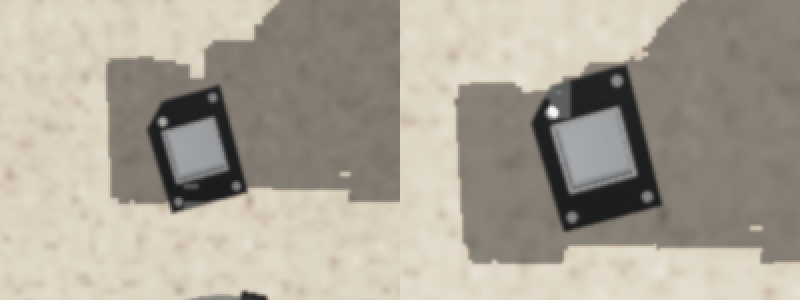

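The crops show the grey block unobstructed, clipped corner at upper left (world -x, -y) and yaw about +14°. The pane spans about (163–230, 117–185) in the left crop.

```bash
cat >> h.py <<'E'
def blk(q,guess,r=60):
    x,y=proj(q,[guess])[0].astype(int);x0,y0=x-r,max(y-r,0)
    c=cv2.cvtColor(q['img'][y0:y+r,x0:x+r],cv2.COLOR_RGB2GRAY);c=cv2.resize(c,None,fx=4,fy=4,interpolation=cv2.INTER_CUBIC)
    m=(c<75).astype(np.uint8)
    cs,h=cv2.findContours(m,cv2.RETR_CCOMP,cv2.CHAIN_APPROX_NONE)
    k=min((i for i in range(len(cs)) if cv2.contourArea(cs[i])>6000 and h[0][i][3]<0),key=lambda i:np.linalg.norm(cs[i][:,0].mean(0)-4*np.array([x-x0,y-y0])))
    ho=max((i for i in range(len(cs)) if h[0][i][3]==k),key=lambda i:cv2.contourArea(cs[i]))
    f=lambda p:(np.array(p,float).reshape(-1,2)+.5)/4-.5+[x0,y0]
    return f(cs[k]),f(cs[ho])
def rect(p,s,z):
    w=plane(s,p,z)[:,:2]; return cv2.minAreaRect((w*1e3).astype(np.float32))
E
python3 - <<'E'
from h import *
import pickle
np.set_printoptions(precision=4,suppress=True)
S=[pickle.load(open(f'w{i}.pkl','rb'))[0] for i in (1,2,3)]
P=[]
for s in S:
    o,p=blk(s,[.571,-.226,.015])
    for z in(.022,.0):print(z,rect(o,s,z))
    print('pane',rect(p,s,.022))
    b=cv2.boxPoints(cv2.minAreaRect(p.astype(np.float32)));b=b[np.argsort(np.arctan2(*(b-b.mean(0)).T))];P.append(b)
for i,j in((0,2),(0,1),(1,2)):print(i,j,tri(S[i],P[i],S[j],P[j]).round(4), tri(S[i],P[i].mean(0),S[j],P[j].mean(0)))
E
```

```text
0.022 ((589.5400390625, -226.72451782226562), (93.050537109375, 143.01419067382812), 0.05087406560778618)
0.0 ((598.1734008789062, -226.38116455078125), (99.14698791503906, 152.38412475585938), 0.05087326094508171)
pane ((548.7395629882812, -218.57762145996094), (1.016950011253357, 1.2096772193908691), 46.337066650390625)
0.022 ((569.1944580078125, -229.46389770507812), (58.568843841552734, 43.338436126708984), 15.58151912689209)
0.0 ((571.302978515625, -229.55203247070312), (62.40864944458008, 46.17975616455078), 15.581648826599121)
pane ((569.7528686523438, -229.3194122314453), (31.38715934753418, 31.12181282043457), 15.5880126953125)
0.022 ((569.6704711914062, -229.3994903564453), (59.242759704589844, 43.413475036621094), 15.475540161132812)
0.0 ((571.5224609375, -229.5425567626953), (64.28897094726562, 47.111351013183594), 15.475624084472656)
pane ((541.750732421875, -220.14027404785156), (5.317806243896484, 5.148162841796875), 46.412681579589844)
0 2 [[ 0.5402 -0.2219  0.0541  0.0028]
 [ 0.5445 -0.2212  0.0407  0.0037]
 [ 0.5446 -0.2182  0.0369  0.0004]
 [ 0.5402 -0.2192  0.051   0.001 ]] [[ 0.5423 -0.2202  0.0457  0.0013]]
0 1 [[ 0.5511 -0.2336  0.0389  0.0305]
 [ 0.6014 -0.229  -0.1272  0.0392]
 [ 0.608  -0.2033 -0.1952  0.0107]
 [ 0.5509 -0.2182  0.0109  0.0003]] [[ 0.5771 -0.2222 -0.0756  0.0154]]
1 2 [[ 0.5452 -0.2305  0.2695  0.0077]
 [ 0.5477 -0.2292  0.2918  0.0027]
 [ 0.5477 -0.2256  0.2767  0.0039]
 [ 0.5444 -0.2232  0.1738  0.0005]] [[ 0.5471 -0.2277  0.2554  0.0015]]
```

To row units: 29 cm / 60 = 0.4833, -8 cm / 60 = -0.1333.

>>> send_rows:
  plan:
    - [[-0.0083, 0.0167, -0.1333, 0, 0, 0], [-0.0083, 0.0667, -0.1333, 0, 0, 0], [-0.0083, 0.4833, -0.1333, 0, 0, 0], [-0.0083, 0.4833, -0.1333, 0, 0, 0], [-0.0083, 0.4833, -0.1333, 0, 0, 0], [-0.0083, 0.4833, -0.1333, 0, 0, 0], [-0.0083, 0.4833, -0.1333, 0, 0, 0], [-0.0083, 0.4833, -0.1333, 0, 0, 0]]

```text
clock: 3.18
tool_pos: [0.6203, 0.0572, 0.2043]
orientation: [179.9, 0.3, -180.0]
force: [1.3, 0.3, -0.4]
opening: 0.0876
gripper_force: 0.0
```

To row units: 5 cm / 60 = 0.0833.

>>> send_rows:
  plan:
    - [[0, 0.0833, 0, 0, 0, 0], [0, 0.0833, 0, 0, 0, 0], [0, 0.0833, 0, 0, 0, 0], [0, 0.0833, 0, 0, 0, 0]]

```text
clock: 3.52
tool_pos: [0.6203, 0.106, 0.203]
orientation: [179.9, 0.2, -179.9]
force: [-0.3, -1.0, -0.8]
opening: 0.0879
gripper_force: 0.0
```

Run:
```python
from h import *
import pickle
o=ctrl.get_obs();s=snap('wrist','w4');pickle.dump((s,o),open('w4.pkl','wb'));print(o['tool_pos'],o['orientation'])
np.set_printoptions(precision=4,suppress=True)
S=[pickle.load(open(f'w{i}.pkl','rb'))[0] for i in (2,3)]
P=[]
for s in S:
    p,_=blk(s,[.571,-.226,.015]);b=cv2.boxPoints(cv2.minAreaRect(p.astype(np.float32)));P.append(b[np.argsort(np.arctan2(*(b-b.mean(0)).T))])
print(tri(S[0],P[0],S[1],P[1]))
```

```text
[0.62029581 0.10595954 0.20301197] [ 1.79934628e+02  1.75400351e-01 -1.79864379e+02]
[[ 0.5462 -0.2582  0.02    0.0001]
 [ 0.5974 -0.2417  0.053   0.0005]
 [ 0.588  -0.2023  0.0449  0.0006]
 [ 0.5352 -0.2163  0.0154  0.    ]]
```

View pics/w4.png

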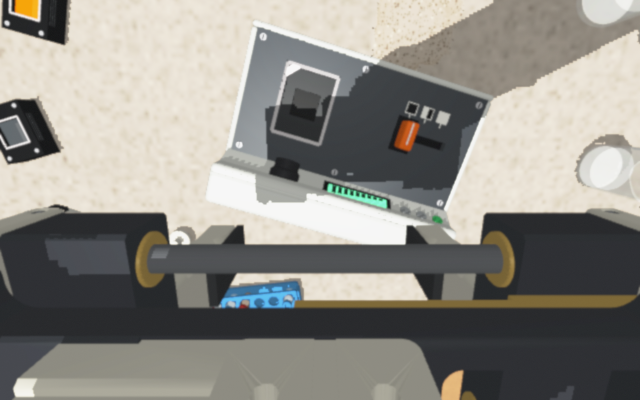

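To row units: 8 cm / 60 = 0.1333, 3 cm / 60 = 0.05.

>>> send_rows:
  plan:
    - [[0.0083, 0.1333, 0.05, 0, 0, 0], [0.0083, 0.1333, 0.05, 0, 0, 0], [0.0083, 0.1333, 0.05, 0, 0, 0], [0.0083, 0.1333, 0.05, 0, 0, 0], [0.0083, 0.1333, 0.05, 0, 0, 0]]

```text
clock: 3.98
tool_pos: [0.6152, 0.1841, 0.1713]
orientation: [-180.0, 0.0, -180.0]
force: [0.9, 0.3, 0.9]
opening: 0.0875
gripper_force: 0.0
```

Run:
```python
from h import *
import pickle
o=ctrl.get_obs();s=snap('wrist','w5');pickle.dump((s,o),open('w5.pkl','wb'));print(o['tool_pos'],o['orientation'])
```

```text
[0.6151767  0.18407174 0.17129753] [-1.79992070e+02  3.10642216e-02 -1.79993760e+02]
```

View pics/w5.png

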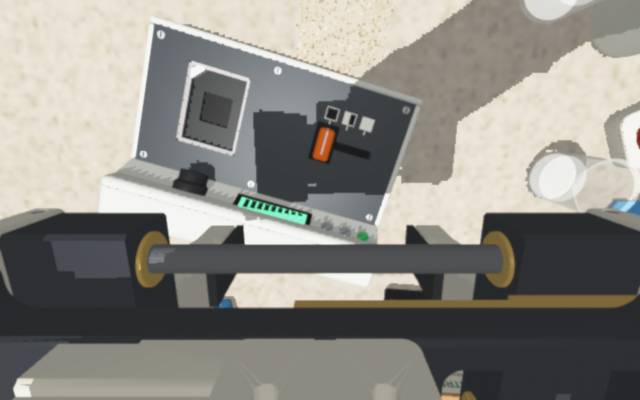

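Both wrist views show the photometer yawed by about -16°. In w5 the pocket's bright rim spans (177–250, 62–155), with its keyed corner at upper left (world -x, -y). The tab is at (323,143) and the marks at (332,114), (350,119) and (367,125). In w4 the pocket is centred at (306,103) and the tab at (406,136).

```bash
cat >> h.py <<'E'
def pocket(q,guess,dbg=None):
    x,y=proj(q,[guess])[0].astype(int);r=60;x0,y0=x-r,max(y-r,0)
    c=cv2.cvtColor(q['img'][y0:y+r,x0:x+r],cv2.COLOR_RGB2GRAY);c=cv2.resize(c,None,fx=4,fy=4,interpolation=cv2.INTER_CUBIC)
    m=cv2.adaptiveThreshold(c,255,cv2.ADAPTIVE_THRESH_MEAN_C,cv2.THRESH_BINARY,61,-15)
    if dbg: cv2.imwrite(dbg,np.hstack([c,m]))
    cs,_=cv2.findContours(m,cv2.RETR_LIST,cv2.CHAIN_APPROX_NONE)
    out=[]
    for k in cs:
        w=plane(q,(k[:,0]+.5)/4-.5+[x0,y0],.05)[:,:2]*1e3
        rr=cv2.minAreaRect(w.astype(np.float32)); a=sorted(rr[1])
        if 40<a[0]<60 and 52<a[1]<76: out.append((rr,(k[:,0]+.5)/4-.5+[x0,y0]))
    return out
def orange(q):
    h=cv2.cvtColor(q['img'],cv2.COLOR_RGB2HSV);m=cv2.inRange(h,(3,150,60),(14,255,255))
    cs,_=cv2.findContours(m,cv2.RETR_EXTERNAL,cv2.CHAIN_APPROX_NONE)
    g=proj(q,[[.568,.179,.0745]])[0]
    k=min((c for c in cs if cv2.contourArea(c)>100),key=lambda c:np.linalg.norm(c[:,0].mean(0)-g));return k[:,0]
E
python3 - <<'E'
from h import *
import pickle
np.set_printoptions(precision=4,suppress=True)
B=[];T=[];S=[pickle.load(open(f'w{i}.pkl','rb'))[0] for i in (4,5)]
for i,s in zip((4,5),S):
    for r,k in pocket(s,[.544,.083,.05],f'pics/pk{i}.png'):
        print(i,np.round(r[0],1),np.round(r[1],1),round(r[2],1))
    k=orange(s);h=k;rr=rect(k,s,.0745);print('tab',rr,k.min(0),k.max(0))
    T.append(cv2.minAreaRect(k.astype(np.float32))[0])
print('tabtri',tri(S[0],T[0],S[1],T[1]))
E
cd pics; python3 -c "
import cv2,numpy as np
a=np.vstack([cv2.resize(cv2.imread(f'pk{i}.png'),None,fx=.6,fy=.6) for i in(4,5)]);cv2.imwrite('pk.png',a)"
```

```text
4 [541.3  87.2] [46.8 62. ] 73.7
4 [541.1  86.4] [56.1 69.6] 73.1
tab ((568.8758544921875, 181.1463623046875), (17.65386390686035, 26.952110290527344), 72.56378173828125) [394 120] [418 151]
5 [541.5  88.2] [46.3 62.2] 73.9
5 [541.4  87.4] [53.3 69.2] 73.9
tab ((569.1434936523438, 183.92800903320312), (13.742472648620605, 27.084062576293945), 73.47607421875) [312 127] [334 161]
tabtri [[0.5695 0.1839 0.0642 0.0005]]
```

View pics/pk.png

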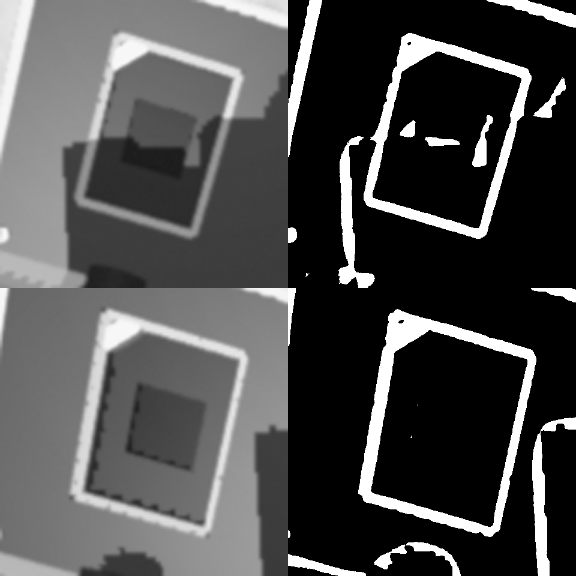

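The rim comes out cleanly in both views: the outer rectangle is 69×53 mm and the inner 62×46 mm at z=50 mm, as expected. The tab lies where the geometry predicts, within 1 mm. I'll take one side view of the block on the way back for its height.

To row units: -30 cm / 60 = -0.5, -3 cm / 60 = -0.05.

>>> send_rows:
  plan:
    - [[-0.0083, -0.5, -0.05, 0, 0, 0], [-0.0083, -0.5, -0.05, 0, 0, 0], [-0.0083, -0.5, -0.05, 0, 0, 0], [-0.0083, -0.5, -0.05, 0, 0, 0], [-0.0083, -0.5, -0.05, 0, 0, 0], [-0.0083, -0.5, -0.05, 0, 0, 0], [-0.0083, -0.5, -0.05, 0, 0, 0], [-0.0083, -0.5, -0.05, 0, 0, 0]]

```text
clock: 4.7
tool_pos: [0.6194, -0.1216, 0.2026]
orientation: [-179.9, 0.1, 179.7]
force: [0.1, 0.6, -0.0]
opening: 0.0878
gripper_force: 0.0
```

Run:
```python
from h import *
import pickle
np.set_printoptions(precision=4,suppress=True)
o=ctrl.get_obs();s=snap('wrist');pickle.dump((s,o),open('w6.pkl','wb'));print(o['tool_pos'],o['orientation'])
S={i:pickle.load(open(f'w{i}.pkl','rb'))[0] for i in (2,3,4,5,6)}
srt=lambda p:(lambda b:b[np.argsort(np.arctan2(*(b-b.mean(0)).T))])(cv2.boxPoints(cv2.minAreaRect(p.astype(np.float32))))
P={i:srt(blk(S[i],[.57,-.229,.015])[0]) for i in(2,3,6)}
print(rect(blk(S[6],[.57,-.229,.015])[0],s,.022))
for i in(2,3):print(tri(S[i],P[i],S[6],P[6]),tri(S[i],P[i].mean(0),S[6],P[6].mean(0)))
Q={i:[srt(k) for r,k in pocket(S[i],[.544,.083,.05])] for i in(4,5)}
for j in(0,1):print('rim',tri(S[4],Q[4][j],S[5],Q[5][j]))
def go(p,yaw):
    Rt=R.from_euler('xyz',o['orientation'],degrees=True)
    print(Rt.inv().apply(np.array(p)-o['tool_pos'])*100,(Rt.inv()*R.from_euler('xyz',[180,0,yaw],degrees=True)).as_rotvec(degrees=True))
go([.5697,-.2294,.06],-164.5)
```

```text
[ 0.6194 -0.1216  0.2026] [-179.9459    0.1231  179.7375]Traceback (most recent call last):
  File "<stdin>", line 7, in <module>
  File "h.py", line 28, in blk
    k=min((i for i in range(len(cs)) if cv2.contourArea(cs[i])>6000 and h[0][i][3]<0),key=lambda i:np.linalg.norm(cs[i][:,0].mean(0)-4*np.array([x-x0,y-y0])))
ValueError: min() iterable argument is empty
```

```bash
sed -i 's/    ho=max.*/    ho=k/; s/m=(c<75).astype(np.uint8)/m=cv2.morphologyEx((c<85).astype(np.uint8),cv2.MORPH_CLOSE,np.ones((15,15)))/; s/>6000/>4000/' h.py
python3 - <<'E'
from h import *
import pickle
np.set_printoptions(precision=4,suppress=True)
S={i:pickle.load(open(f'w{i}.pkl','rb'))[0] for i in (2,3,4,5,6)}
o=ctrl.get_obs()
srt=lambda p:(lambda b:b[np.argsort(np.arctan2(*(b-b.mean(0)).T))])(cv2.boxPoints(cv2.minAreaRect(p.astype(np.float32))))
def go(p,yaw):
    Rt=R.from_euler('xyz',o['orientation'],degrees=True)
    print(Rt.inv().apply(np.array(p)-o['tool_pos'])*100,(Rt.inv()*R.from_euler('xyz',[180,0,yaw],degrees=True)).as_rotvec(degrees=True))
go([.5697,-.2294,.06],-164.5)
Q={i:[srt(k) for r,k in pocket(S[i],[.544,.083,.05])] for i in(4,5)}
for j in(0,1):print('rim',tri(S[4],Q[4][j],S[5],Q[5][j]))
P={}
for i in(2,3,6):
    try:
        k=blk(S[i],[.57,-.229,.015])[0];print(i,rect(k,S[i],.022));P[i]=srt(k)
    except ValueError:
        u=proj(S[i],[[.57,-.229,.015]])[0].astype(int);print(i,u)
        g=cv2.cvtColor(S[i]['img'],cv2.COLOR_RGB2GRAY);print(g[u[1]-30:u[1]+31:5,u[0]-30:u[0]+31:5])
for i in(2,3):
    if 6 in P:print(tri(S[i],P[i],S[6],P[6]),tri(S[i],P[i].mean(0),S[6],P[6].mean(0)))
E
```

```text
[  4.9505 -10.8372  14.2323] [ -0.0582   0.1098 -15.8124]
rim [[0.5054 0.0736 0.0472 0.0009]
 [0.5657 0.0538 0.0492 0.0036]
 [0.578  0.1005 0.0455 0.0002]
 [0.5161 0.1188 0.046  0.0023]]
rim [[0.501  0.0717 0.0498 0.0004]
 [0.5677 0.0484 0.0501 0.0037]
 [0.5825 0.1025 0.0465 0.0008]
 [0.5138 0.1237 0.0501 0.0039]]
2 ((569.151611328125, -229.49163818359375), (59.00631332397461, 43.951934814453125), 15.51748275756836)
3 ((569.70361328125, -229.41259765625), (59.66277313232422, 43.82042694091797), 15.562630653381348)
6 ((557.606689453125, -213.20306396484375), (66.43749237060547, 36.222251892089844), 51.07501220703125)
[[ 0.5328 -0.2575 -0.0513  0.0336]
 [ 0.5683 -0.2291  0.1087  0.0412]
 [ 0.5927 -0.1997  0.0177  0.0007]
 [ 0.552  -0.2065 -0.1475  0.0372]] [[ 0.5653 -0.2278 -0.0233  0.0152]]
[[ 0.5305 -0.2642 -0.0781  0.0322]
 [ 0.5668 -0.2265  0.1174  0.0395]
 [ 0.5928 -0.1993  0.0197  0.0001]
 [ 0.5489 -0.2031 -0.0997  0.0425]] [[ 0.5653 -0.2281 -0.0259  0.0149]]
```

The rim height triangulates to 46–50 mm, against 47–50 mm expected. In the side view only one block corner was clear of shadow. It gives a top height of about 19 mm, and the 59×44 mm outline agrees with that. Now I'll go to the grasp.

To row units: 14.2 cm / 60 = 0.2367, -10.8 cm / 60 = -0.18, -15.8 degrees / 360 = -0.0439.

>>> send_rows:
  plan:
    - [[0.0833, -0.18, 0.1333, 0, 0, -0.0439], [0.0833, -0.18, 0.2, 0, 0, -0.0439], [0.0833, -0.18, 0.2367, 0, 0, -0.0439], [0.0833, -0.18, 0.2367, 0, 0, -0.0439], [0.0833, -0.18, 0.2367, 0, 0, -0.0439], [0.0833, -0.18, 0.2367, 0, 0, -0.0439], [0.0833, -0.18, 0.2367, 0, 0, -0.0439], [0.0833, -0.18, 0.2367, 0, 0, -0.0439]]
  fingers: 1

```text
clock: 5.42
tool_pos: [0.5712, -0.2234, 0.0602]
orientation: [-179.9, 0.1, -164.2]
force: [0.2, -0.1, 0.5]
opening: 0.0874
gripper_force: 0.0
```

To row units: 4.8 cm / 60 = 0.08, 4.4 cm / 60 = 0.0733.

>>> send_rows:
  plan:
    - [[0, 0, 0.0333, 0, 0, 0], [0, 0, 0.0583, 0, 0, 0], [0, 0, 0.0733, 0, 0, 0], [0, 0, 0.08, 0, 0, 0], [0, 0, 0.08, 0, 0, 0], [0, 0, 0.08, 0, 0, 0], [0, 0, 0.08, 0, 0, 0]]

```text
clock: 6.0
tool_pos: [0.571, -0.2228, 0.0118]
orientation: [-180.0, 0.1, -164.1]
force: [-0.3, 0.1, 0.2]
opening: 0.088
gripper_force: 0.0
```

Run:
```python
from h import *
o=ctrl.get_obs();print(o['tool_pos'],o['orientation'],o['force'])
```

```text
[ 0.57096237 -0.22282434  0.01175435] [-1.79957052e+02  8.96713787e-02 -1.64143508e+02] [-0.31497009  0.09384589  0.19391058]
```

>>> send_rows:
  plan:
    - [[0.005, -0.01, 0, 0, 0, 0], [0.005, -0.01, 0, 0, 0, 0], [0.005, -0.01, 0, 0, 0, 0], [0.005, -0.01, 0, 0, 0, 0]]

```text
clock: 6.33
tool_pos: [0.5688, -0.2297, 0.0108]
orientation: [-180.0, 0.0, -164.2]
force: [0.3, -0.1, -0.2]
opening: 0.0877
gripper_force: 0.0
```

>>> send_rows:
  plan:
    - [[0, 0, 0, 0, 0, 0], [0, 0, 0, 0, 0, 0], [0, 0, 0, 0, 0, 0], [0, 0, 0, 0, 0, 0], [0, 0, 0, 0, 0, 0], [0, 0, 0, 0, 0, 0], [0, 0, 0, 0, 0, 0], [0, 0, 0, 0, 0, 0]]
  fingers: 0

```text
clock: 7.0
tool_pos: [0.5689, -0.2295, 0.0106]
orientation: [-180.0, 0.0, -164.2]
force: [0.4, -1.0, 0.1]
opening: 0.0436
gripper_force: 30.0
```

To row units: -13 cm / 60 = -0.2167, -11 cm / 60 = -0.1833.

>>> send_rows:
  plan:
    - [[0, 0, -0.05, 0, 0, 0], [0, 0, -0.1167, 0, 0, 0], [0, 0, -0.1833, 0, 0, 0], [0, 0, -0.2167, 0, 0, 0], [0, 0, -0.2167, 0, 0, 0], [0, 0, -0.2167, 0, 0, 0]]

```text
clock: 7.5
tool_pos: [0.5693, -0.2294, 0.1418]
orientation: [-180.0, 0.2, -164.2]
force: [-0.4, 0.6, -2.1]
opening: 0.0438
gripper_force: 30.0
```

```bash
cat >> h.py <<'E'
def go(p,yaw):
    o=ctrl.get_obs();Rt=R.from_euler('xyz',o['orientation'],degrees=True)
    print(o['tool_pos'].round(4),o['orientation'].round(2),o['opening'],o['gripper_force'],'->',(Rt.inv().apply(np.array(p)-o['tool_pos'])*100).round(2),(Rt.inv()*R.from_euler('xyz',[180,0,yaw],degrees=True)).as_rotvec(degrees=True).round(2))
E
python3 -c "
from h import *
go([.5412,.0875,.14],163.8)"
```

```text
[ 0.5693 -0.2294  0.1418] [-1.7997e+02  1.5000e-01 -1.6418e+02] 0.043795808152587566 29.999630749225616 -> [-5.93 31.25  0.18] [1.000e-02 1.600e-01 3.202e+01]
```

To row units: 29.5 cm / 60 = 0.4917, -1.5 cm / 60 = -0.025, 32 degrees / 360 = 0.0889.

>>> send_rows:
  plan:
    - [[-0.0117, 0.0667, 0, 0, 0, 0.0111], [-0.025, 0.1333, 0, 0, 0, 0.0222], [-0.0383, 0.2, 0, 0, 0, 0.0333], [-0.05, 0.2667, 0, 0, 0, 0.0472], [-0.0633, 0.3333, 0, 0, 0, 0.0611], [-0.0767, 0.4, 0, 0, 0, 0.075], [-0.0867, 0.4583, 0, 0, 0, 0.0833], [-0.0933, 0.4917, 0, 0, 0, 0.0889]]

```text
clock: 8.17
tool_pos: [0.5405, 0.0724, 0.1388]
orientation: [-179.9, -0.1, 163.7]
force: [-0.1, -0.6, -2.5]
opening: 0.0438
gripper_force: 30.0
```

>>> send_rows:
  plan:
    - [[0, 0, 0, 0, 0, 0], [0, 0, 0, 0, 0, 0], [0, 0, 0, 0, 0, 0]]

```text
clock: 8.42
tool_pos: [0.5413, 0.0693, 0.1392]
orientation: [-179.9, -0.1, 163.9]
force: [-0.3, 0.2, -0.5]
opening: 0.0439
gripper_force: 30.0
```

```bash
python3 -c "
from h import *
go([.5412,.0875,.075],163.8)"
```

```text
[0.5413 0.0693 0.1392] [-1.7990e+02 -1.2000e-01  1.6388e+02] 0.04393284413929492 29.999724626541138 -> [0.5  1.76 6.42] [-0.1  -0.12  0.08]
```

To row units: 6.4 cm / 60 = 0.1067, 6 cm / 60 = 0.1.

>>> send_rows:
  plan:
    - [[0.0083, 0.03, 0.0167, 0, 0, 0], [0.0083, 0.03, 0.0667, 0, 0, 0], [0.0083, 0.03, 0.1, 0, 0, 0], [0.0083, 0.03, 0.1067, 0, 0, 0], [0.0083, 0.03, 0.1067, 0, 0, 0], [0.0083, 0.03, 0.1067, 0, 0, 0]]

```text
clock: 8.92
tool_pos: [0.5428, 0.0875, 0.077]
orientation: [-180.0, -0.0, 163.8]
force: [0.4, 0.3, -1.3]
opening: 0.0435
gripper_force: 30.0
```

```bash
python3 -c "
from h import *
s=snap('wrist','w7');snap('top','t7')
go([.5414,.0875,.055],163.8)"
```

```text
[0.5434 0.0881 0.0779] [1.7994e+02 9.0000e-02 1.6381e+02] 0.04370217797104247 29.99975234270096 -> [ 0.17 -0.12  2.29] [0.06 0.09 0.01]
```

View pics/w7.png

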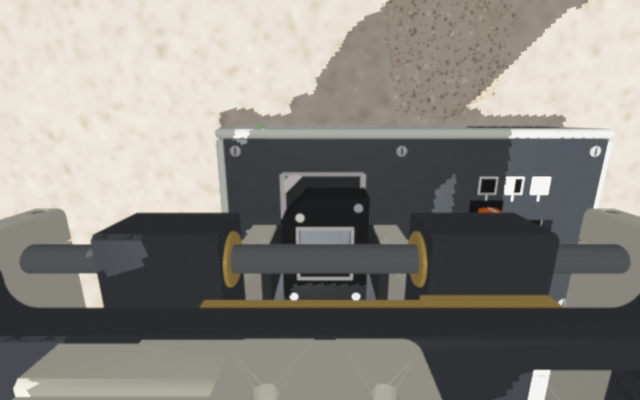

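This view (w7) shows the held block above the pocket: pane centre about (325,253), rear dots (294,296) and (356,296), and the pocket's front rim corners at (279,173) and (366,173). I'll compare the two numerically.

Run:
```python
from h import *
np.set_printoptions(precision=4,suppress=True)
s=snap('wrist');np.save('w7.npy',s['img'])
z=ctrl.get_obs()['tool_pos'][2]-.0106+.022
t=-16.2*np.pi/180;A=np.array([[np.cos(t),np.sin(t)],[-np.sin(t),np.cos(t)]])
c=np.array([.5414,.0875])
f=lambda uv,z:(plane(s,uv,z)[:,:2]-c)@A.T
print('block',f([[294,296],[356,296],[325.5,254],[285,195],[369,195]],z))
print('rim',f([[279.5,173],[366,173]],.05))
g=cv2.cvtColor(s['img'],cv2.COLOR_RGB2GRAY)
print(g[168:178,320],'row185',g[185,270:300],g[185,355:378],'pane row240',g[238,290:304],g[238,348:362])
print('pane col325',g[222:245,325],g[270:290,325])
```

```text
block [[ 0.026  -0.0147]
 [ 0.026   0.0181]
 [ 0.0019  0.0019]
 [-0.0292 -0.0178]
 [-0.0292  0.0231]]
rim [[-0.033  -0.0258]
 [-0.033   0.0267]]
[ 61  63  81 117 140 145 136  96  57  43] row185 [ 60  61  60  60  60  60  61  68  99 140 152 155 161 167 169 169 169 169
 167 159 137 101  65  46  43  42  43  42  42  42] [ 41  43  53  93 138 151 153 153 142  99  66  60  60  60  61  60  60  60
  60  60  60  60  60] pane row240 [ 30  29  29  30  34  85 145 162 155 125 136 145 146 148] [134 120 117 150 157 131  79  39  30  29  30  29  29  29]
pane col325 [ 29  29  30  33  79 137 160 163 156 149 144 144 143 143 144 144 145 146
 145 144 144 134  98] [ 80  80  74  57  39  48  96 144 160 149  96  45  30  30  38  55  60  60
  60  59]
```

To row units: 1.5 cm / 60 = 0.025, -0.12 cm / 60 = -0.002.

>>> send_rows:
  plan:
    - [[0.0033, -0.002, 0.0083, 0, 0, 0], [0.0033, -0.002, 0.0167, 0, 0, 0], [0.0033, -0.002, 0.0217, 0, 0, 0], [0.0033, -0.002, 0.025, 0, 0, 0], [0.0033, -0.002, 0.025, 0, 0, 0], [0.0033, -0.002, 0.025, 0, 0, 0]]

```text
clock: 9.57
tool_pos: [0.5401, 0.0877, 0.0614]
orientation: [-180.0, -0.0, 163.8]
force: [-0.4, 0.5, -1.2]
opening: 0.0434
gripper_force: 30.0
```

```bash
python3 -c "
from h import *
go([.5414,.0875,.052],163.8);print(ctrl.get_obs()['force'])"
```

```text
[0.5401 0.0877 0.0614] [-1.7998e+02 -2.0000e-02  1.6384e+02] 0.0433644513942343 29.999776482582092 -> [-0.13  0.02  0.94] [-0.02 -0.02  0.04]
[-0.36875701  0.54573401 -1.18072695]
```

To row units: 0.9 cm / 60 = 0.015, 0.8 cm / 60 = 0.0133.

>>> send_rows:
  plan:
    - [[-0.0017, 0, 0.0033, 0, 0, 0], [-0.0017, 0, 0.0067, 0, 0, 0], [-0.0017, 0, 0.0083, 0, 0, 0], [-0.0017, 0, 0.01, 0, 0, 0], [-0.0017, 0, 0.0117, 0, 0, 0], [-0.0017, 0, 0.0133, 0, 0, 0], [-0.0017, 0, 0.015, 0, 0, 0]]

```text
clock: 10.15
tool_pos: [0.5411, 0.0875, 0.0526]
orientation: [180.0, 0.0, 163.8]
force: [-0.2, -0.2, -2.1]
opening: 0.0436
gripper_force: 30.0
```

```bash
python3 -c "
from h import *
go([.5414,.0875,.052],163.8);print(ctrl.get_obs()['force'])
s=snap('wrist','w8')"
```

```text
[0.5411 0.0875 0.0526] [180.     0.   163.83] 0.043623558231236405 29.99979704618454 -> [-0.02  0.01  0.06] [0.   0.   0.03]
[-0.20365579 -0.18164101 -2.07470158]
```

View pics/w8.png

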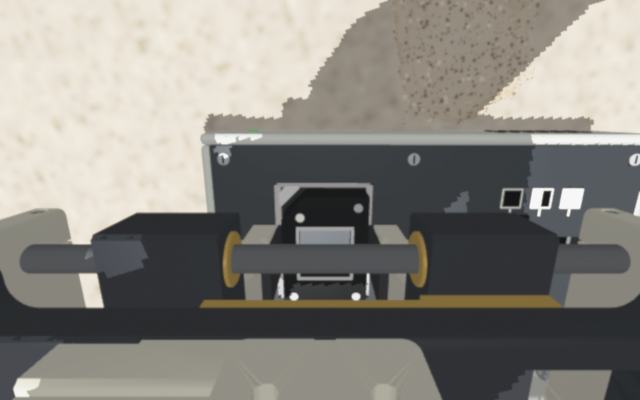

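The block has gone down inside the rim without contact force, with its bottom at about 42 mm and the clipped corner at the key (290,195). I'll lower the last bit and release.

To row units: 0.1 cm / 60 = 0.0017, 0.05 cm / 60 = 0.0008.

>>> send_rows:
  plan:
    - [[0, 0, 0.0008, 0, 0, 0], [0, 0, 0.0017, 0, 0, 0], [0, 0, 0.0017, 0, 0, 0]]

```text
clock: 10.45
tool_pos: [0.5411, 0.0874, 0.0516]
orientation: [180.0, 0.0, 163.8]
force: [-0.6, -0.1, -2.0]
opening: 0.0439
gripper_force: 30.0
```

>>> send_rows:
  plan:
    - [[0, 0, 0, 0, 0, 0], [0, 0, 0, 0, 0, 0], [0, 0, 0, 0, 0, 0], [0, 0, 0, 0, 0, 0], [0, 0, 0, 0, 0, 0], [0, 0, 0, 0, 0, 0]]
  fingers: 0.9

```text
clock: 10.95
tool_pos: [0.5412, 0.0875, 0.0517]
orientation: [180.0, 0.0, 163.8]
force: [0.9, -0.3, -0.7]
opening: 0.0768
gripper_force: 0.0
```

To row units: -11 cm / 60 = -0.1833, -7 cm / 60 = -0.1167.

>>> send_rows:
  plan:
    - [[0, 0, -0.05, 0, 0, 0], [0, 0, -0.1167, 0, 0, 0], [-0.05, 0, -0.1833, 0, 0, 0], [-0.1, 0, -0.1833, 0, 0, 0], [-0.1, 0, -0.1833, 0, 0, 0], [-0.1, 0, -0.1833, 0, 0, 0], [-0.1, 0, -0.1833, 0, 0, 0], [-0.1, 0, -0.1833, 0, 0, 0]]

```text
clock: 11.62
tool_pos: [0.5978, 0.0706, 0.161]
orientation: [-180.0, -0.1, 163.8]
force: [-0.4, -0.3, -0.1]
opening: 0.0792
gripper_force: 0.0
```

```bash
python3 -c "
from h import *
import pickle
s=snap('wrist','w9');pickle.dump((s,0),open('w9.pkl','wb'))
go([.5414,.0875,.16],163.8)
o,_=blk(s,[.5414,.0875,.055]);print(rect(o,s,.063),rect(o,s,.063)[0])
for r,k in pocket(s,[.5414,.0875,.05]):print(r)
k=orange(s);print('tab',rect(k,s,.0745))"
```

```text
[0.5978 0.0707 0.161 ] [-1.7996e+02 -6.0000e-02  1.6384e+02] 0.07898497600410385 0.0 -> [5.88 0.04 0.11] [-0.04 -0.06  0.04]
((542.3697509765625, 86.02581787109375), (101.27395629882812, 94.5808334350586), 73.82552337646484) (542.3697509765625, 86.02581787109375)
((541.68212890625, 87.24483489990234), (47.05927276611328, 63.26091003417969), 73.51496124267578)
((540.99755859375, 87.01768493652344), (53.43067932128906, 69.94318389892578), 73.8251953125)
tab ((568.612548828125, 179.6246337890625), (19.55095863342285, 26.470491409301758), 73.31378936767578)
```

View pics/w9.png

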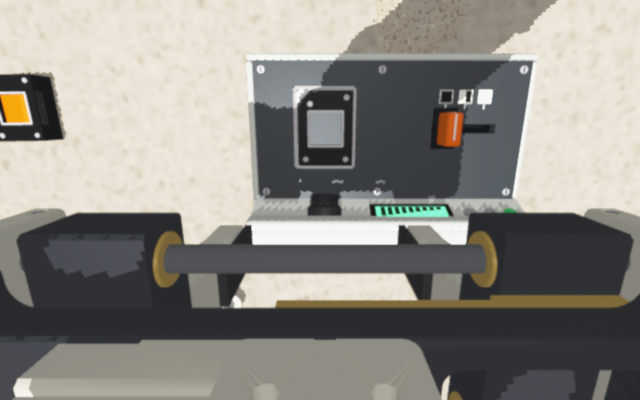

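The block sits evenly inside the rim (pane at (325,129), rim 294–355 × 87–167) with its clipped corner at the key. The tab at (450,129) is still at the shut mark. Next I'll grip the tab.

```bash
python3 -c "
from h import *
go([.5695,.1843,.10],163.8)"
```

```text
[0.5978 0.0707 0.161 ] [-1.7996e+02 -6.0000e-02  1.6384e+02] 0.07898497600410385 0.0 -> [ 5.87 10.13  6.1 ] [-0.04 -0.06  0.04]
```

To row units: 10.1 cm / 60 = 0.1683, 6.1 cm / 60 = 0.1017.

>>> send_rows:
  plan:
    - [[0.0333, 0.0667, 0.0333, 0, 0, 0], [0.0667, 0.1333, 0.0667, 0, 0, 0], [0.0983, 0.1683, 0.1017, 0, 0, 0], [0.0983, 0.1683, 0.1017, 0, 0, 0], [0.0983, 0.1683, 0.1017, 0, 0, 0], [0.0983, 0.1683, 0.1017, 0, 0, 0], [0.0983, 0.1683, 0.1017, 0, 0, 0]]
  fingers: 0.5

```text
clock: 12.25
tool_pos: [0.5704, 0.1839, 0.1012]
orientation: [180.0, 0.0, 163.9]
force: [-0.5, -0.7, 1.2]
opening: 0.0446
gripper_force: 0.0
```

```bash
python3 -c "
from h import *
go([.5695,.1843,.058],163.8)"
```

```text
[0.5704 0.1839 0.1012] [1.7998e+02 3.0000e-02 1.6386e+02] 0.044648627110850755 0.0 -> [0.1  0.01 4.32] [0.02 0.03 0.06]
```

>>> send_rows:
  plan:
    - [[0.0017, 0, 0.0333, 0, 0, 0], [0.0017, 0, 0.0583, 0, 0, 0], [0.0017, 0, 0.0717, 0, 0, 0], [0.0017, 0, 0.0717, 0, 0, 0], [0.0017, 0, 0.0717, 0, 0, 0]]

```text
clock: 12.67
tool_pos: [0.5697, 0.1838, 0.0581]
orientation: [-180.0, 0.0, 163.8]
force: [-0.5, 0.4, 0.1]
opening: 0.0438
gripper_force: 0.0
```

>>> send_rows:
  plan:
    - [[0, 0, 0, 0, 0, 0], [0, 0, 0, 0, 0, 0], [0, 0, 0, 0, 0, 0], [0, 0, 0, 0, 0, 0], [0, 0, 0, 0, 0, 0], [0, 0, 0, 0, 0, 0], [0, 0, 0, 0, 0, 0]]
  fingers: 0

```text
clock: 13.25
tool_pos: [0.5692, 0.1842, 0.0579]
orientation: [-180.0, 0.0, 163.8]
force: [-0.5, -2.0, 3.0]
opening: 0.0115
gripper_force: 30.0
```

```bash
python3 -c "
from h import *
s=snap('wrist','wa');go([.5695,.1843,.058],163.8);print(ctrl.get_obs()['force'])"
```

```text
[0.5692 0.1842 0.0579] [-1.7998e+02  1.0000e-02  1.6384e+02] 0.011888864384851509 29.99975860118866 -> [-0.02  0.02 -0.01] [-0.02  0.01  0.04]
[-0.65794003 -2.07592225  3.77936977]
```

To row units: 1.6 cm / 60 = 0.0267, 1.4 cm / 60 = 0.0233.

>>> send_rows:
  plan:
    - [[0, 0.005, 0, 0, 0, 0], [0, 0.01, 0, 0, 0, 0], [0, 0.015, 0, 0, 0, 0], [0, 0.02, 0, 0, 0, 0], [0, 0.0233, 0, 0, 0, 0], [0, 0.0267, 0, 0, 0, 0], [0, 0.0267, 0, 0, 0, 0], [0, 0.0267, 0, 0, 0, 0]]

```text
clock: 13.97
tool_pos: [0.5735, 0.1991, 0.0579]
orientation: [-179.9, -0.0, 163.8]
force: [-1.9, -6.4, 7.7]
opening: 0.0116
gripper_force: 30.0
```

>>> send_rows:
  plan:
    - [[0, 0, 0, 0, 0, 0], [0, 0, 0, 0, 0, 0], [0, 0, 0, 0, 0, 0], [0, 0, 0, 0, 0, 0], [0, 0, 0, 0, 0, 0], [0, 0, 0, 0, 0, 0]]

```text
clock: 14.47
tool_pos: [0.5735, 0.199, 0.0579]
orientation: [-179.9, -0.0, 163.8]
force: [-2.0, -6.1, 7.1]
opening: 0.0123
gripper_force: 30.0
```

```bash
python3 -c "
from h import *
s=snap('wrist')
o=ctrl.get_obs();print(o['tool_pos'],o['force'],o['opening'],o['gripper_force'])
t=np.radians(-16.2);y=np.array([-np.sin(t),np.cos(t)]);print('from pocket',(o['tool_pos'][:2]-[.5414,.0875])@y,'moved',(o['tool_pos'][:2]-[.5692,.1842])@y,'F',o['force'][:2]@y)
c=s['img'][140:320,200:470,::-1];cv2.imwrite('pics/wb.png',cv2.resize(c,None,fx=2.9,fy=2.9))"
```

```text
[0.57349463 0.19899223 0.05786963] [-0.47886012 -7.56955661  6.33281415] 0.011750557380476102 30.00039517879486
from pocket 0.11601940524004926 moved 0.015403053087198281 F -7.402595127608096
```

View pics/wb.png

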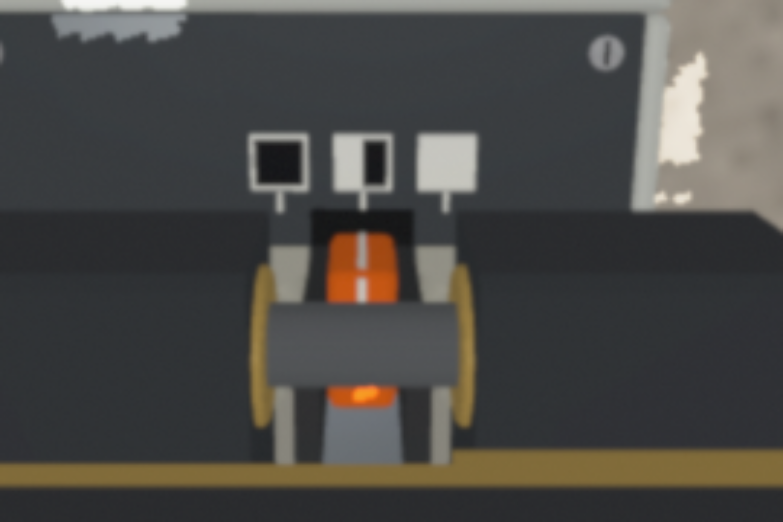

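The crop shows the tab's white line (x≈362) in line with the tick of the half mark (x≈363). The spring force is about 7 N, as expected at half travel. I'll hold a little longer, then hand in.

>>> send_rows:
  plan:
    - [[0, 0, 0, 0, 0, 0], [0, 0, 0, 0, 0, 0], [0, 0, 0, 0, 0, 0], [0, 0, 0, 0, 0, 0], [0, 0, 0, 0, 0, 0], [0, 0, 0, 0, 0, 0]]

```text
clock: 15.02
tool_pos: [0.5735, 0.199, 0.0579]
orientation: [-179.9, -0.0, 163.8]
force: [-1.2, -6.9, 7.2]
opening: 0.0118
gripper_force: 30.0
```

```bash
python3 -c "
from plant import ctrl
print(ctrl.close_job())"
```

```text
the job is handed in; nothing more can be done
None
```

I handed the job in at about 15 s with the grey block seated and released in the pocket (clipped corner at the key) and the gripper still holding the shutter tab at the half-open mark against about 7 N; the hand-in returned no verdict.

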